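Close the balance's draught shield and tare

TASK

The glass draught shield of the balance has been left open. With the fingertips, gently slide its roof pane and both side panes fully shut, and once all three are shut press the large blue tare key fully down and draw clear. Pinch and lift nothing, keep out of the weighing chamber, and leave the beaker on the pan, the other keys and the other things on the bench as they are.

Things in the scene. Friction and masses are not known exactly. Their poses are not given: they have to be found in the camera images.
- balance: Cream balance, 210 mm wide, 330 deep, fixed. Origin on the bench under its middle; +x to its rear (operator and key panel at -x), +y its left; turned only about vertical. BF = x, y, z in mm in this frame. Glass draught shield: x -32 to 158, y -100 to 100, frame top z 275, ribs at y +-81 to z 283. Its left, right and roof panes slide to the rear (+x) to open, to -x to shut; open panes stick out behind.
- left (a joint): Travel of the left (+y) glass side pane, m: 0 = fully shut (end stop), positive = open to the rear, 0.085 at most; starts 0.035 to 0.075. Friction about 1.2 N plus 4 N s/m; it stays where it is left. Shut: below 0.004.
- left_handle (a point): Centre of the dark upright handle tab on the left pane, at BF x -17.5 + 1000 x joint, y +112, z 230; axes as the balance. The tab is 12 mm thick (x), 54 mm high (z 203 to 257) and stands out from BF y +96 to +128. Push its rear (+x) face towards -x. Nothing is behind it: closed fingertips can come down there from above, outside the frame (beyond y +100).
- right (a joint): Travel of the right (-y) glass side pane, m: 0 = fully shut (end stop), positive = open to the rear, 0.085 at most; starts 0.035 to 0.075. Friction about 1.2 N plus 4 N s/m; it stays where it is left. Shut: below 0.004.
- right_handle (a point): Centre of the dark upright handle tab on the right pane, at BF x -17.5 + 1000 x joint, y -112, z 230; axes as the balance. The tab is 12 mm thick (x), 54 mm high (z 203 to 257) and stands out from BF y -96 to -128. Push its rear (+x) face towards -x. Nothing is behind it: closed fingertips can come down there from above, outside the frame (beyond y -100).
- roof (a joint): Travel of the glass roof pane, m: 0 = fully shut (end stop), positive = open to the rear, 0.085 at most; starts 0.035 to 0.075. Friction about 1.2 N plus 4 N s/m; it stays where it is left. Shut: below 0.004.
- roof_handle (a point): Centre of the dark upright ridge across the roof pane, its handle, at BF x -13.5 + 1000 x joint, y 0, z 288.5; axes as the balance. The ridge is 12 mm thick (x), 96 mm long (y), 20 mm high (z 278.5 to 298.5). Push its rear (+x) face towards -x. The roof glass (top z 278.5) reaches about 160 mm behind the ridge.
- tare (a joint): Travel of the tare key, in m: 0 = up, 0.004 = fully down; it counts as pressed beyond 0.003. A spring brings it back up. It takes about 1 N to start and 4 N to reach the bottom.
- tare_top (a point): Middle of the top face of the tare key: the large blue key, 26 mm along x and 48 mm along y, in the middle of the front row of the key panel (which slopes about 9.5 degrees down to the operator), 7 mm proud of it. BF x -119, y 0, z 73 when up. Press it downwards.
- power (a joint): Travel of the small red power key, 18 x 24 mm, 68 mm to the left (+y) of the tare key; 0 = up, 0.004 = fully down. Not to be pressed.
- mode (a joint): Travel of the small grey mode key, 18 x 24 mm, 68 mm to the right (-y) of the tare key; 0 = up, 0.004 = fully down. Not to be pressed.
- beaker: Small glass beaker, 42 mm across and 50 mm high, standing on the round steel weighing pan (90 mm across, BF centre x 62, y 0, top z 96) in the shield; origin at the centre of its underside. To be left standing.
- flask: Conical glass flask, 68 mm across at the foot, 102 mm high; bystander on the bench beside the balance, to be left alone. Origin at the middle of its underside.
- jar: Amber glass jar with white cap, 60 mm across, 95 mm high; bystander on the bench beside the balance, to be left alone. Origin at the middle of its underside.
- weight: Brass calibration weight with a knob, 33 mm across, 56 mm high; bystander on the bench beside the balance, to be left alone. Origin at the middle of its underside.
- bulb: Red rubber pipette bulb, 64 mm across, 86 mm high; bystander on the bench beside the balance, to be left alone. Origin at the middle of its underside.
- dish: White porcelain dish, 76 mm across, 18 mm high; bystander on the bench beside the balance, to be left alone. Origin at the middle of its underside.
- spatula: Steel laboratory spatula with a black end, 170 mm long, 12 mm wide, 4 to 8 mm high, lying flat; bystander on the bench beside the balance, to be left alone. Origin at the middle of its underside, +x towards the steel blade.

How it is judged:
By the outcome, as a careful person would: the job done as asked, in the order asked, and still so for the second after the job is handed in, with the robot touching nothing.
It also fails if it takes over 54 s, if anything falls off the work surface, if the arm or the gripper's body presses on something with over 40 N, if the wrist force passes 120 N, or if a joint passes its speed limit or range.

ROBOT

A 6-joint arm with a two-finger parallel gripper is mounted at the origin on the work surface. World frame = base frame: x ahead of the robot, y to its left, z up, the work surface at z = 0. Lengths are in m, angles in rad, forces in N, time in s.
With the tool pointing down it reaches from about 0.425 to 0.95 m from the base axis. Payload 3.5 kg.
Tool frame: the origin (TCP) lies between the finger pads; the fingertips stand 25 mm ahead of it and the grasp point (between the pads) lies 6 mm ahead of it; x points along the fingers, y is the direction in which the jaws open and shut, and the axes are right-handed (so a half turn about x gives the same grasp; the last joint's range is limited). The gripper opens to 85 mm and grips with 20 to 120 N. Pads are 22 mm wide; open, the fingers measure 114 mm over their backs; the gripper's body (76 mm by 85 mm) begins 54 mm behind the grasp point. The pads swing forward as they close: fully open they stand 13 mm farther back than shut.
Start: joints at [0.951, 0.286, 1.577, -0, 1.279, -0.15], TCP at [0.306, 0.602, 0.256] pointing down, gripper open.
Joint ranges: [-2.77, 2.77], [-0.9, 2.22], [0.21, 2.48], [-1.53, 4.67], [0.24, 2.81], [-2.84, 2.84]. Speed limits (rad/s): [2.79, 2.79, 3.14, 3.14, 3.14, 3.14].

INTERFACE

Orientations are given as a unit quaternion [x, y, z, w].
In Python, from plant import bot, snapshot, job, readout gives the robot as it stands. The module is installed in compiled form; this text tells all that it offers. Calls block until the motion is done:
- bot.move_to(position, orientation): joint-space move of the TCP to a pose.
- bot.line_to(position, rotation=None, velocity=0.15, contact_N=None): straight line of the TCP; rotation=None keeps the orientation; velocity is the mean speed in m/s. With contact_N (N) it stops when the force on the tool has changed by that much, and returns True; else False.
- bot.set_joints(angles): joint-space move.
- bot.command_gripper(opening, grip_force=None): finger opening in m; grip_force is the grip in N (None keeps the last); returns when the fingers have stopped.
- bot.pause(seconds).
- bot.inverse_kinematics(position, orientation): joint angles nearest the present ones, or None.
- snapshot(name): name is "scene" or "top" or "wrist"; returns a dict with "frame" (384x512x3 uint8, red, green, blue), "depth" (384x512 float32, m along the optical axis (not along the pixel's ray), 0 where there is no reading), "fx", "fy", "cx", "cy" (pixels), "R" (3x3) and "t" (3): a world point X has camera coordinates R X + t. Camera axes: x right, y down, z forward; pixel columns grow to the right and rows downward; lengths in m; the calibration is good to about 2 mm. The wrist camera is an equidistant fisheye: a pixel r from the principal point sees the ray r / f radians off the axis. A picture is of the moment at which its call begins.
A pose or a line that the arm cannot do raises bot.IKError and nothing moves.
- job.hand_in(): hands the job in, once; it reports no verdict.
Readings, each from a call of its own:
- readout.current_t(): time.
- readout.current_joints(): joint angles.
- readout.current_qvel(): joint speeds.
- readout.current_joint_efforts(): joint torques, N m.
- readout.current_eef_pos(): TCP position.
- readout.current_orientation(): TCP orientation.
- readout.current_force(): force on the tool from outside, world axes, zero at the start.
- readout.current_ft_torque(): the same for the moment, N m.
- readout.current_width(): finger opening in m.
Only numpy, scipy, OpenCV 4.12 (cv2) and the standard library are available. Lean on these libraries where they do the work, as an engineer would, in place of code of your own. Each camera call takes 0.05 s, during which the arm holds its last target.

## Working session

There is one attempt and no reset: what is moved stays moved. The work goes in short steps, each a Python script; the robot and the scene stay as the last script left them, time stands still between calls to the robot, and variables do not carry over. Pictures are saved under pics/ and viewed, and the job is handed in when it is done.

```bash
mkdir -p pics
python3 - <<'E'
from plant import bot,snapshot,readout
import cv2,numpy as np,pickle
for n in("scene","top"):
    s=snapshot(n); pickle.dump(s,open(n+".pkl","wb"))
    cv2.imwrite(f"pics/{n}0.png",cv2.cvtColor(s["frame"],cv2.COLOR_RGB2BGR))
    R,t=np.array(s["R"]),np.array(s["t"]);print(n,-R.T@t,R[2],s["fx"],(s["depth"]>0).mean())
print(readout.current_t(),readout.current_orientation(),readout.current_width())
E
```

```text
scene [0.25207668 0.18276139 1.12518935] [ 0.3477463  -0.19034817 -0.91806323] 347.27736842355574 0.9960174560546875
top [ 0.34895401 -0.00611667  1.46645844] [ 0.19850033  0.01354188 -0.98000726] 478.71041057513366 0.9958648681640625
0.1 [ 0.16382997  0.68799363 -0.16527417  0.68739286] 0.08523572117570297
```

View pics/scene0.png

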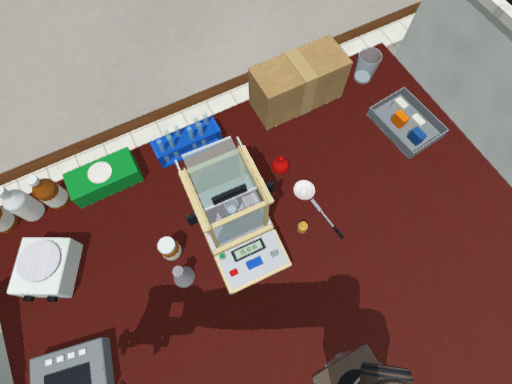

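View pics/top0.png

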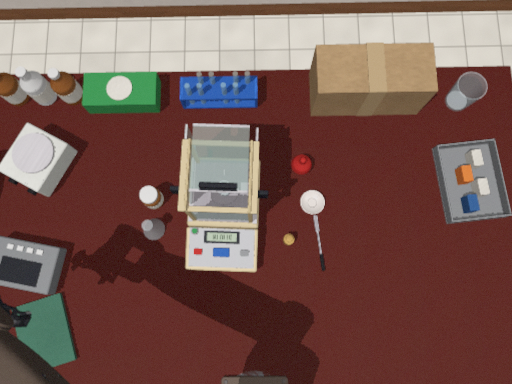

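```bash
cat > h.py <<'E'
import numpy as np,cv2,pickle
def ray(s,u,v):
    R,t=np.array(s["R"]),np.array(s["t"]);d=R.T@np.array([(u-s["cx"])/s["fx"],(v-s["cy"])/s["fy"],1.]);return -R.T@t,d
def onz(s,u,v,z):
    c,d=ray(s,u,v);return c+d*(z-c[2])/d[2]
def dep(s,u,v):
    c,d=ray(s,u,v);return c+d*s["depth"][int(round(v)),int(round(u))]
E
python3 - <<'E'
from h import *
S={n:pickle.load(open(n+".pkl","rb")) for n in("scene","top")}
roi={"scene":(170,120,310,300),"top":(160,110,340,285)}
for n,s in S.items():
    x0,y0,x1,y1=roi[n];f=s["frame"][y0:y1,x0:x1]
    cv2.imwrite(f"pics/{n}_crop.png",cv2.resize(f[...,::-1],None,fx=4 if n=="top" else 3.3,fy=3.3,interpolation=cv2.INTER_CUBIC))
    h=cv2.cvtColor(f,cv2.COLOR_RGB2HSV)
    M={"blue":cv2.inRange(h,(105,140,80),(125,255,255)),"red":cv2.inRange(h,(0,200,140),(6,255,255))|cv2.inRange(h,(175,200,140),(180,255,255)),"dark":cv2.inRange(f,(0,0,0),(45,45,45))}
    for k,m in M.items():
        c,l,st,ce=cv2.connectedComponentsWithStats(m)
        for i in range(1,c):
            if st[i,4]>=15:
                u,v=ce[i]+[x0,y0]; print(n,k,(u.round(1),v.round(1)),st[i],dep(s,u,v).round(4), onz(s,u,v,{"blue":.073,"red":.073,"dark":.2985}[k]).round(4))
E
```

```text
scene blue (np.float64(193.5), np.float64(138.5)) [   0    0   52   45 1036] [0.9267 0.0778 0.0828] [0.9331 0.0768 0.073 ]
scene blue (np.float64(253.7), np.float64(262.5)) [ 76 137  16  13 117] [0.4472 0.0922 0.0723] [0.4471 0.0923 0.073 ]
scene red (np.float64(280.1), np.float64(164.9)) [102  36  17  18 226] [ 0.7044 -0.1453  0.0607] [ 0.6992 -0.1415  0.073 ]
scene red (np.float64(233.1), np.float64(272.4)) [ 60 150   7   6  27] [0.4497 0.1604 0.0741] [0.4499 0.1604 0.073 ]
scene dark (np.float64(270.6), np.float64(187.6)) [97 64  7  8 34] [ 0.582  -0.0341  0.2307] [ 0.557  -0.0176  0.2985]
scene dark (np.float64(228.6), np.float64(195.2)) [43 68 33 15 58] [0.5928 0.0872 0.2889] [0.5889 0.0883 0.2985]
scene dark (np.float64(192.4), np.float64(220.5)) [18 97 10  8 51] [0.2521 0.1828 1.1252] [0.5699 0.1983 0.2985]
top blue (np.float64(220.8), np.float64(251.8)) [ 53 138  16   9 117] [0.4494 0.0915 0.0743] [0.4495 0.0915 0.073 ]
top dark (np.float64(216.0), np.float64(187.7)) [40 77 36  3 56] [0.595  0.0888 0.2859] [0.5924 0.0878 0.2985]
top dark (np.float64(174.1), np.float64(191.2)) [10 80  8  4 23] [0.5981 0.2036 0.2326] [0.5848 0.1924 0.2985]
top dark (np.float64(262.2), np.float64(195.3)) [98 81 11  8 42] [ 0.5827 -0.0281  0.2397] [ 0.5715 -0.027   0.2985]
top dark (np.float64(321.9), np.float64(261.6)) [160 145   5  15  35] [ 0.4216 -0.2088  0.0066] [ 0.4071 -0.1683  0.2985]
```

```bash
ls -la pics
```

```text
total 1392
drwxr-xr-x 2 agent agent   4096 Dec  6 19:39 .
drwxr-xr-x 3 agent agent   4096 Dec  6 19:39 ..
-rw-r--r-- 1 agent agent 291745 Dec  6 19:37 scene0.png
-rw-r--r-- 1 agent agent 351245 Dec  6 19:39 scene_crop.png
-rw-r--r-- 1 agent agent 313001 Dec  6 19:37 top0.png
-rw-r--r-- 1 agent agent 451786 Dec  6 19:39 top_crop.png
```

View pics/top_crop.png

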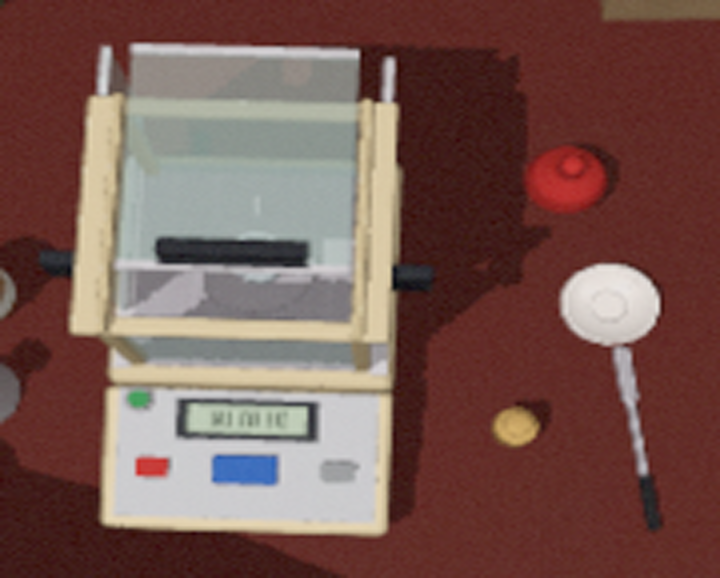

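View pics/scene_crop.png

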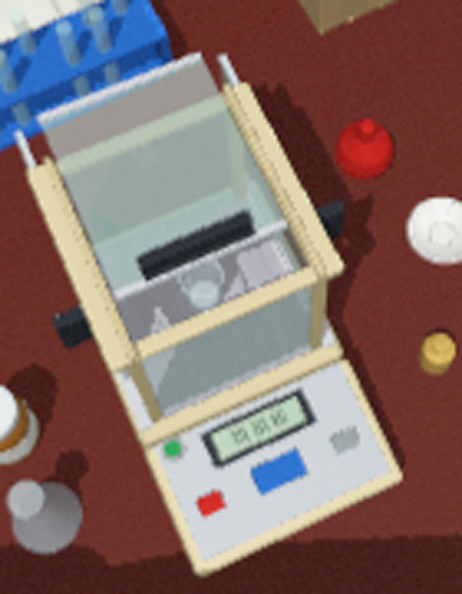

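Run:
```python
from h import *
def cloud(s):
    v,u=np.mgrid[0:384,0:512];R,t=np.array(s["R"]),np.array(s["t"])
    d=s["depth"];P=np.stack([(u-s["cx"])/s["fx"]*d,(v-s["cy"])/s["fy"]*d,d],-1);return (P-t)@R
for n in("scene","top"):
    s=pickle.load(open(n+".pkl","rb"));P=cloud(s)
    f=s["frame"].astype(int);h=cv2.cvtColor(s["frame"],cv2.COLOR_RGB2HSV)
    box=(P[...,0]>.35)&(P[...,0]<.8)&(P[...,1]>-.1)&(P[...,1]<.25)
    cream=box&(h[...,0]>15)&(h[...,0]<32)&(h[...,1]>35)&(h[...,2]>120)
    for nm,m in(("top frame",cream&(P[...,2]>.268)&(P[...,2]<.29)),):
        p=P[m];r=cv2.minAreaRect((p[:,:2]*1000).astype(np.float32));print(n,nm,m.sum(),r,p.min(0),p.max(0))
        # left/right ribs lines
    for z0,z1 in((.279,.286),):
        m=cream&(P[...,2]>z0)&(P[...,2]<z1);p=P[m]
        for side in(p[p[:,1]>.09],p[p[:,1]<.09]):
            if len(side)>10:
                l=cv2.fitLine(side[:,:2].astype(np.float32),cv2.DIST_HUBER,0,.001,.001).ravel();print(" rib yaw",np.degrees(np.arctan(l[1]/l[0])),l[2:],len(side))
    dark=box&(f.max(-1)<60)
    m=dark&(P[...,2]>.281)&(P[...,2]<.305);p=P[m];print(" ridge",m.sum(),p.mean(0),cv2.minAreaRect((p[:,:2]*1000).astype(np.float32)))
    for sd in(P[...,1]>.17,P[...,1]<0):
        m=dark&sd&(P[...,2]>.19)&(P[...,2]<.265);p=P[m]
        if len(p):print(" tab",m.sum(),p.mean(0),p.min(0),p.max(0)); q=p[p[:,2]>.245]; print(q.mean(0) if len(q) else '')
```

```text
scene top frame 1479 ((628.64404296875, 81.9825439453125), (200.8769989013672, 191.62989807128906), 87.27276611328125) [ 0.52969052 -0.02144877  0.26800604] [0.72905067 0.18616416 0.28673026]
 rib yaw -2.8173358 [0.6287193  0.16275707] 150
 rib yaw -2.6091006 [0.6215079  0.00159891] 151
 ridge 125 [0.59357028 0.08746466 0.29019646] ((594.9497680664062, 85.41375732421875), (90.96251678466797, 12.131880760192871), 86.83679962158203)
 tab 64 [0.59649846 0.19946567 0.2354224 ] [0.59455874 0.18785071 0.20507909] [0.60464027 0.21045516 0.2595573 ]
[0.59773183 0.19923508 0.25312325]
 tab 51 [ 0.58271304 -0.0337977   0.23992477] [ 0.57936602 -0.04345796  0.20254133] [ 0.5922638  -0.02124306  0.25831521]
[ 0.58462832 -0.03294636  0.25366877]
top top frame 1689 ((630.5016479492188, 83.0721206665039), (201.69189453125, 188.94126892089844), 87.23184204101562) [ 0.53143498 -0.02140255  0.26801256] [0.72848421 0.18683283 0.2897551 ]
 rib yaw -2.2648401 [0.6275116  0.16404006] 170
 rib yaw -3.1661675 [0.63476324 0.00142929] 180
 ridge 204 [0.59813452 0.08564395 0.29426702] ((598.236083984375, 85.94454956054688), (91.23152160644531, 14.7626314163208), 87.78069305419922)
 tab 54 [0.60166514 0.20239727 0.24604272] [0.59711222 0.19163807 0.20010269] [0.60994423 0.21083914 0.26179367]
[0.60304505 0.2018048  0.25626737]
 tab 80 [ 0.58651121 -0.02986055  0.24446895] [ 0.58283695 -0.04299546  0.20882834] [ 0.5937463  -0.01700991  0.26210615]
[ 0.58831391 -0.03033834  0.25562956]
```

```bash
cat >> h.py <<'E'
from scipy.spatial.transform import Rotation as Ro
YAW=np.radians(-2.7);O=np.array([.567,.0857])
def W(x,y,ztip):
    c,s=np.cos(YAW),np.sin(YAW);x/=1e3;y/=1e3
    return [O[0]+c*x-s*y,O[1]+s*x+c*y,ztip/1e3+.025]
def B(p):
    c,s=np.cos(YAW),np.sin(YAW);d=np.array(p[:2])-O
    return np.round([1e3*(c*d[0]+s*d[1]),1e3*(-s*d[0]+c*d[1]),1e3*(p[2]-.025)],1)
def Q(flip=False):
    y=np.array([-np.sin(YAW),np.cos(YAW),0])*(-1 if flip else 1);x=np.array([0,0,-1.])
    return Ro.from_matrix(np.stack([x,y,np.cross(x,y)],1)).as_quat()
E
python3 - <<'E'
from h import *
from plant import bot,readout
for f in(0,1):
    for p in(W(70,122,375),W(70,122,225),W(-8,-122,225),W(70,-122,375),W(-119,0,65),W(-119,0,200)):
        try:q=bot.inverse_kinematics(p,Q(f)); print(f,None if q is None else np.round(q,2))
        except Exception as e: print(f,e)
E
```

```text
0 [ 0.16  0.22  1.4  -0.    1.52 -1.37]
0 [ 0.16  0.29  1.58 -0.    1.27 -1.37]
0 [-0.25  0.03  1.88 -0.    1.23 -1.77]
0 [-0.22  0.12  1.51 -0.    1.51 -1.75]
0 [-0.02  0.02  2.22 -0.    0.91 -1.55]
0 [-0.02 -0.18  2.12 -0.    1.2  -1.55]
1 [0.16 0.22 1.4  0.   1.52 1.78]
1 [ 0.16  0.29  1.58 -0.    1.27  1.78]
1 [-0.25  0.03  1.88 -0.    1.23  1.37]
1 [-0.22  0.12  1.51 -0.    1.51  1.4 ]
1 [-0.02  0.02  2.22 -0.    0.91  1.6 ]
1 [-0.02 -0.18  2.12 -0.    1.2   1.6 ]
```

Run:
```python
from h import *
from plant import bot,readout,snapshot
T=readout.current_t
bot.command_gripper(0.0,30);print(T(),readout.current_width())
bot.line_to([.306,.602,.40],velocity=.25)
bot.move_to(W(70,122,345),Q());print(T(),B(readout.current_eef_pos()))
s=snapshot("top");cv2.imwrite("pics/t1.png",cv2.resize(s["frame"][100:300,120:340,::-1],None,fx=3,fy=3))
s=snapshot("wrist");cv2.imwrite("pics/w1.png",s["frame"][...,::-1])
```

```text
0.8667 -0.00022944881776753735
3.4833 [ 69.6 122.9 345. ]
```

View pics/t1.png

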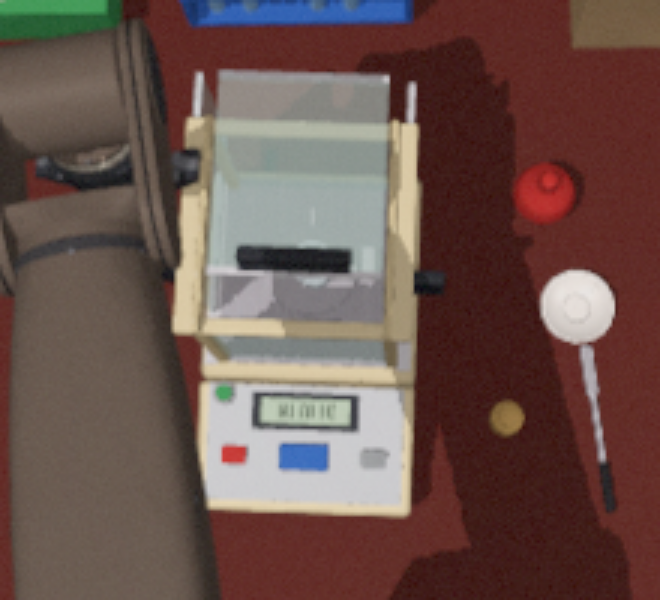

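View pics/w1.png

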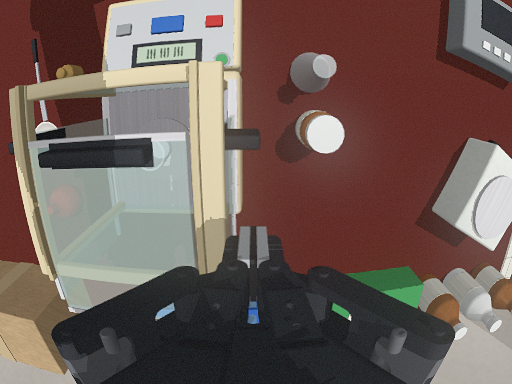

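```bash
cat >> h.py <<'E'
def guard(bot,readout,p,N,v,tag):
    r=bot.line_to(p,velocity=v,contact_N=N)
    print(tag,r,round(readout.current_t(),2),B(readout.current_eef_pos()),np.round(readout.current_force(),1));return r
E
python3 - <<'E'
from h import *
from plant import bot,readout,snapshot
g=lambda *a:guard(bot,readout,*a)
bot.line_to(W(70,125,345),velocity=.1)
if not g(W(70,125,232),4,.12,"down"):
    g(W(8,125,232),5,.05,"push")
s=snapshot("wrist");cv2.imwrite("pics/w2.png",s["frame"][...,::-1])
E
```

```text
down True 4.73 [ 68.9 124.6 231.9] [-1.6 -0.3  3.3]
```

View pics/w2.png

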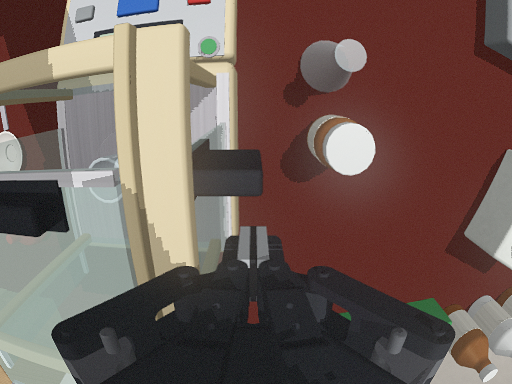

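Run:
```python
from h import *
from plant import bot,readout,snapshot
g=lambda *a:guard(bot,readout,*a)
bot.pause(.15);print(np.round(readout.current_force(),2),B(readout.current_eef_pos()))
if np.abs(readout.current_force()).max()<1.5:
    g(W(10,125,232),5,.05,"push")
    bot.pause(.1);print(np.round(readout.current_force(),2))
s=snapshot("wrist");cv2.imwrite("pics/w3.png",s["frame"][...,::-1])
```

```text
[-1.02 -0.37  5.51] [ 68.9 124.6 231.9]
```

View pics/w3.png

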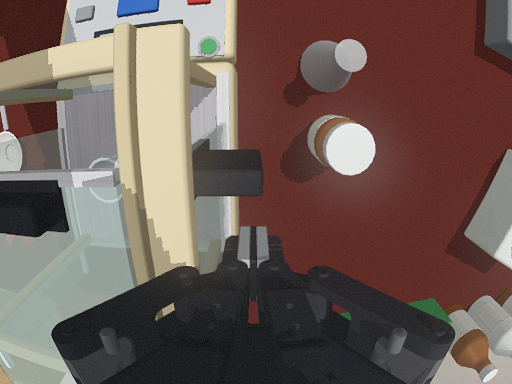

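Run:
```python
from h import *
from plant import bot,readout,snapshot
for z in(236,242,250):
    bot.line_to(W(69,125,z),velocity=.05);bot.pause(.15);print(B(readout.current_eef_pos()),np.round(readout.current_force(),2),np.round(readout.current_ft_torque(),2))
```

```text
[ 68.7 124.9 235.2] [-1.19 -0.67  0.3 ] [ 0.04 -0.05 -0.02]
[ 69. 125. 242.] [-0.88  0.38  0.8 ] [-0.    0.02 -0.04]
[ 69.  125.  249.9] [0.03 0.66 0.04] [ 0.07 -0.02 -0.04]
```

Run:
```python
from h import *
from plant import bot,readout,snapshot
g=lambda *a:guard(bot,readout,*a)
bot.line_to(W(69,126,241),velocity=.05);bot.pause(.1);print(np.round(readout.current_force(),2))
r=g(W(10,126,241),5,.05,"push")
bot.pause(.1);print(np.round(readout.current_force(),2))
s=snapshot("wrist");cv2.imwrite("pics/w4.png",s["frame"][...,::-1])
```

```text
[-0.2   1.33  1.1 ]
push False 8.05 [ 10.  126.  241.1] [-0.6  0.4 -0.3]
[ 0.13 -0.06  0.38]
```

View pics/w4.png

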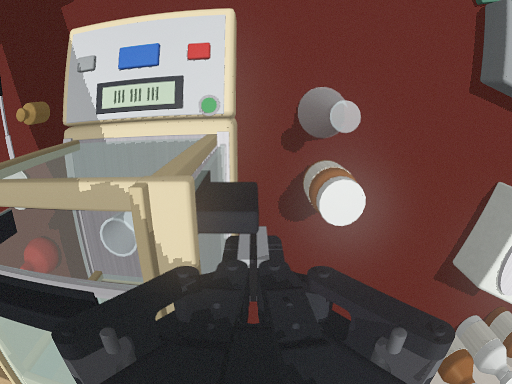

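Fingertips at (253,235) are against the tab's rear face (228,232) and it is moving with them; ~10 mm more to go.

Run:
```python
from h import *
from plant import bot,readout,snapshot
g=lambda *a:guard(bot,readout,*a)
r=g(W(-12,126,241),5,.035,"push")
bot.pause(.1);print(np.round(readout.current_force(),2),B(readout.current_eef_pos()))
s=snapshot("wrist");cv2.imwrite("pics/w5.png",s["frame"][...,::-1])
```

```text
push True 8.62 [ -0.8 126.  241. ] [2.5 0.2 0.3]
[2.03 0.45 0.41] [ -0.7 125.9 240.8]
```

View pics/w5.png

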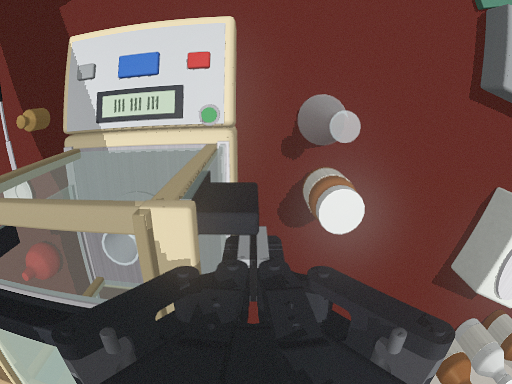

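Run:
```python
from h import *
from plant import bot,readout,snapshot
g=lambda *a:guard(bot,readout,*a)
bot.line_to(W(12,126,241),velocity=.1)
bot.line_to(W(12,126,345),velocity=.25)
bot.line_to(W(75,0,330),velocity=.25)
s=snapshot("top");cv2.imwrite("pics/t6.png",cv2.resize(s["frame"][100:300,120:340,::-1],None,fx=3,fy=3))
bot.pause(.1)
if not g(W(75,0,288),4,.07,"down"):
    bot.pause(.15);print(np.round(readout.current_force(),2))
    r=g(W(14,0,288),5,.05,"push")
    if not r: r=g(W(-8,0,288),5,.035,"push2")
    bot.pause(.1);print(np.round(readout.current_force(),2),B(readout.current_eef_pos()))
s=snapshot("wrist");cv2.imwrite("pics/w6.png",s["frame"][...,::-1])
```

```text
down False 11.23 [ 7.520e+01 -1.000e-01  2.882e+02] [-0.6  0.3 -0.4]
[ 0.28 -1.22  0.6 ]
push False 12.75 [ 14.    0.  288.2] [-0.6  0.2 -0.5]
push2 True 13.18 [  3.2   0.  288.1] [ 1.5 -0.1  1.4]
[ 2.18 -0.77  1.31] [  3.2  -0.  287.8]
```

View pics/w6.png

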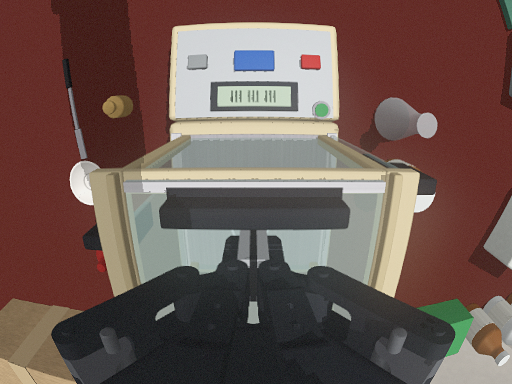

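View pics/t6.png

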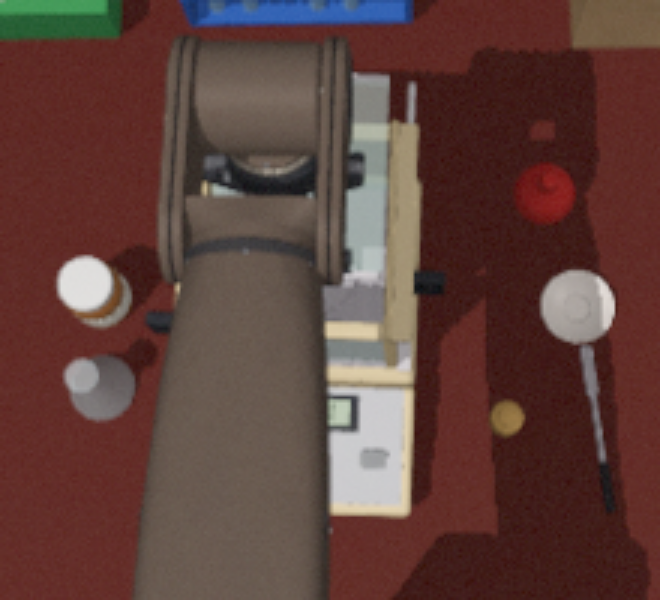

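Run:
```python
from h import *
from plant import bot,readout,snapshot
g=lambda *a:guard(bot,readout,*a)
bot.line_to(W(14,0,288),velocity=.1)
bot.line_to(W(14,0,345),velocity=.2)
bot.line_to(W(70,-126,345),velocity=.25);bot.pause(.1)
s=snapshot("wrist");cv2.imwrite("pics/w7a.png",s["frame"][...,::-1])
if not g(W(70,-126,241),4,.1,"down"):
    bot.pause(.15);print(np.round(readout.current_force(),2))
    r=g(W(10,-126,241),5,.05,"push")
    if not r: r=g(W(-12,-126,241),5,.035,"push2")
    bot.pause(.1);print(np.round(readout.current_force(),2),B(readout.current_eef_pos()))
s=snapshot("wrist");cv2.imwrite("pics/w7.png",s["frame"][...,::-1])
```

```text
down False 16.06 [  70.5 -126.1  242.2] [-0.6 -0.   0.7]
[-0.43 -0.41  0.03]
push False 17.56 [  10.  -126.   241.1] [ 1.   0.4 -0.6]
push2 True 17.98 [  -0.9 -126.   241.1] [2.3 0.2 1.8]
[ 1.68 -0.54  1.46] [  -0.9 -126.   240.9]
```

View pics/w7.png

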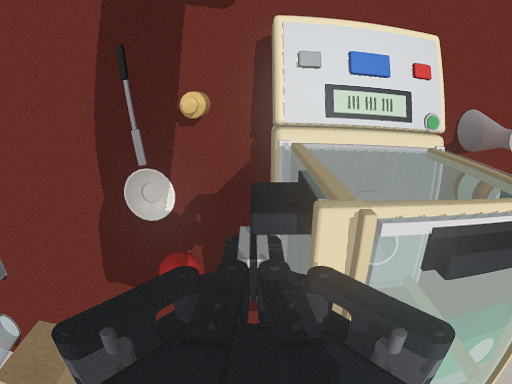

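Run:
```python
from h import *
from plant import bot,readout,snapshot
bot.line_to(W(12,-126,241),velocity=.1)
bot.line_to(W(12,-126,345),velocity=.25)
bot.move_to(W(-60,-330,345),Q());bot.pause(.1)
print(readout.current_t())
s=snapshot("top");pickle.dump(s,open("top2.pkl","wb"));cv2.imwrite("pics/t8.png",cv2.resize(s["frame"][110:285,160:340,::-1],None,fx=4,fy=3.3,interpolation=cv2.INTER_CUBIC))
s=snapshot("scene");pickle.dump(s,open("scene2.pkl","wb"));cv2.imwrite("pics/s8.png",cv2.resize(s["frame"][120:300,170:310,::-1],None,fx=3.3,fy=3.3,interpolation=cv2.INTER_CUBIC))
```

```text
19.9583
```

View pics/t8.png

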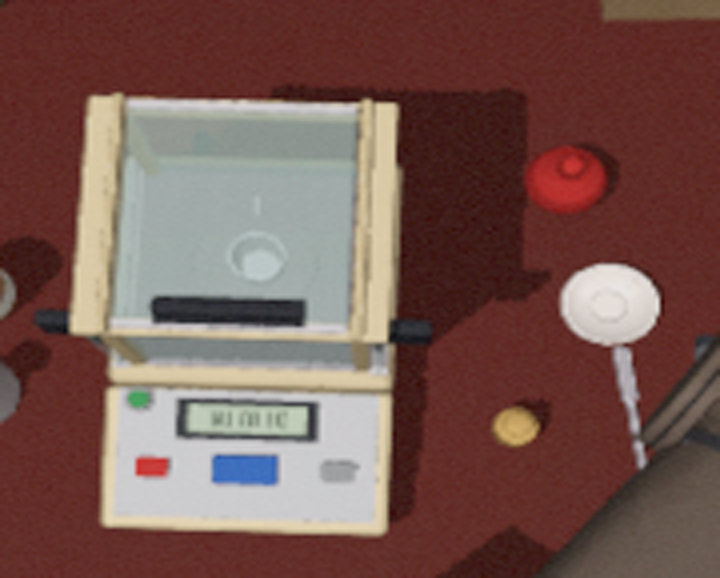

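View pics/s8.png

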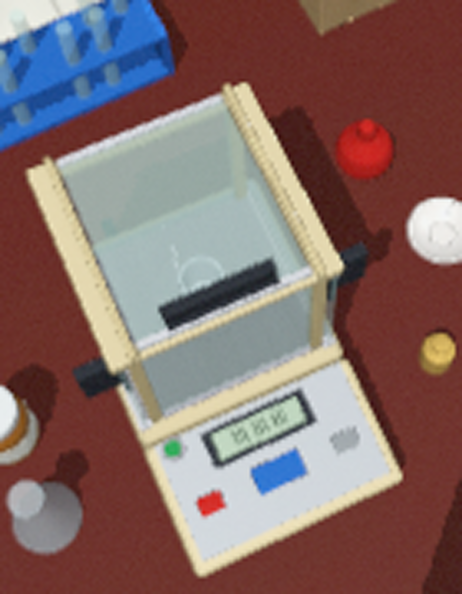

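Both views show the three panes shut (nothing sticks out behind; ridge at the front, both tabs at the front posts) and the bystanders unmoved. Next I'll press tare.

Run:
```python
from h import *
from plant import bot,readout,snapshot
g=lambda *a:guard(bot,readout,*a)
bot.move_to(W(-119,0,200),Q())
bot.line_to(W(-119,0,90),velocity=.15);bot.pause(.2)
f0=np.array(readout.current_force());print(f0.round(2))
r=g(W(-119,0,64),9,.02,"press")
bot.pause(.2);print(np.round(readout.current_force(),2),B(readout.current_eef_pos()))
s=snapshot("wrist");cv2.imwrite("pics/w9.png",s["frame"][...,::-1])
```

```text
[0.34 0.62 0.4 ]
press True 23.49 [-118.3   -0.    69.9] [-1.6  0.3  5.9]
[-2.17  0.08  6.38] [-118.4   -0.    69.9]
```

View pics/w9.png

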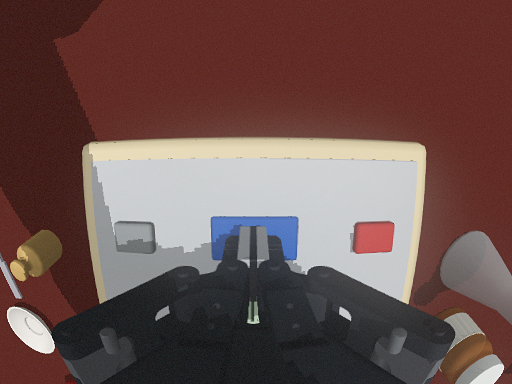

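The tips are central on the blue key at (253,240). The steady force is 6.4 N, above the 4 N bottoming force. I'll nudge slightly more to confirm the key is at its hard stop, then withdraw.

Run:
```python
from h import *
from plant import bot,readout,snapshot
g=lambda *a:guard(bot,readout,*a)
g(W(-119,0,67),6,.01,"press2")
bot.pause(.2);print(np.round(readout.current_force(),2),B(readout.current_eef_pos()))
bot.line_to(W(-119,0,130),velocity=.1)
bot.line_to(W(-119,0,200),velocity=.2)
bot.move_to(W(-60,-330,345),Q());bot.pause(.2)
print(readout.current_t(),np.round(readout.current_force(),2))
s=snapshot("top");cv2.imwrite("pics/t10.png",cv2.resize(s["frame"][110:285,140:340,::-1],None,fx=3.6,fy=3.3,interpolation=cv2.INTER_CUBIC))
a=pickle.load(open("top2.pkl","rb"))["frame"][110:285,110:300].astype(int);b=s["frame"][110:285,110:300].astype(int)
print("diff px vs pre-tare",(np.abs(a-b).max(-1)>40).sum())
```

```text
press2 True 23.95 [-118.3    0.    70. ] [-2.4 -0.   6. ]
[-1.88 -1.14  7.72] [-118.4    0.    69.9]
26.975 [-0.09  0.32 -0.25]
diff px vs pre-tare 0
```

View pics/t10.png

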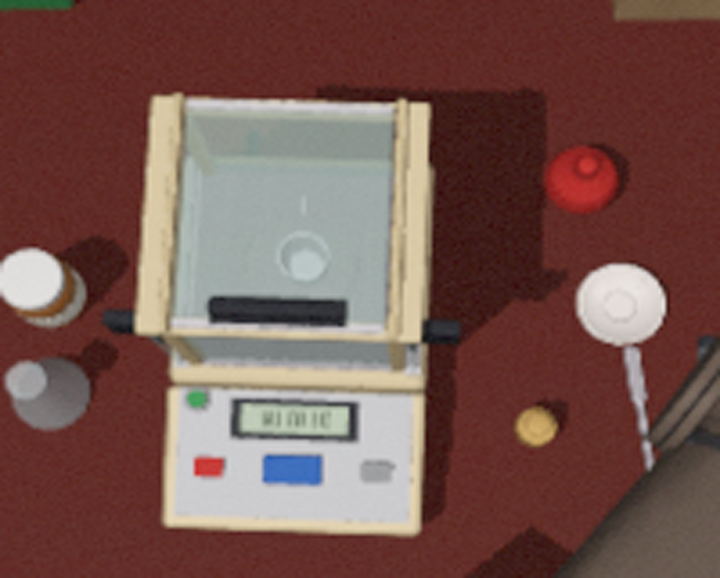

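Run:
```python
from plant import job
job.hand_in()
```

```text
the job is handed in; nothing more can be done
```

The job is done and handed in: all three panes are shut, and the tare key was pressed fully down once they were. It took about 27 s of the 54 s on the robot's clock.

- **Panes:** I slid the left pane, then the roof, then the right one with closed fingertips. Each push ended at a firm stop within about 0.4 mm of where a shut pane should stop. Afterwards the top and scene pictures showed no glass sticking out behind.
- **Tare key:** The key stopped moving with the fingertips at BF z 70 mm. The steady force was 6.4 N, above the 4 N needed to bottom it. Pushing harder, to a steady 7.7 N, brought no further travel.
- **Final check:** With the arm clear, the force on the tool was about zero. The top picture of the balance and its immediate surroundings had not changed since before the tare press. The beaker, flask, jar, weight, bulb and dish look as they were at the start. The arm hid part of the spatula in that last picture, so I could only check its blade end.
- **Light contact with the frame:** On the first descent behind the left tab, something on the gripper, probably its linkage against the shield's rib or frame, touched with about 5.5 N. I stopped on contact, raised 9 mm and did both side panes from that height. Nothing appeared to move.

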